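Bring the stock tags into line with the bins

TASK

Each tag on top of the stock rack should show its green face (leaning back) if the bin under it is full and its red face (leaning forward) if that bin is empty, so that only the full bins show green. Two of the four tags are wrong: gently flip just those over with a fingertip, and leave the tags that are right as they are. Grasp nothing, and do not lift or shift the bins or the things standing about.

Things in the scene. Friction and masses are not known exactly. Their poses are not given: they have to be found in the camera images.
- rack: Stock rack, fixed: white tray 195 (x) x 430 (y) x 6 mm with four bin places side by side; behind them a grey panel with a hinge rod along its top (x = 65, z = 135 mm) that carries four tags, one over each place. Origin: centre of the tray's underside; x away from the robot, y left, z up; yaw +-0.12 rad. Bins span x -84 to 34 mm, under 80 mm high when full. End plates at y = +-213, up to z = 135 mm.
- tag_1 (a joint): Tag 1 (leftmost), angle from upright, rad. +0.70: leans back (away from robot) on its stop, 40 deg from upright, shows GREEN with white tick. -1.00: leans forward on its stop, 57 deg from upright, shows RED with white bar. No spring, swings freely: once past upright it falls to the other stop. Slippery plastic, 58 mm wide, 5 thick, 35 g, reaching 60 mm from the rod.
- hinge_1 (a point): Point on the hinge rod at the middle of tag 1, 135 mm above the bench, fixed to the rack; axes as the rack's (x away from the robot, y along the rod). Coloured stop flanges behind and before the tag reach only 24 mm from the rod: the outer half of the tag is free for a fingertip to get under from either side. Tags are 100 mm apart along the rod, 42 mm clear between them.
- tag_2 (a joint): Tag 2 (second from left), angle from upright, rad. +0.70: leans back (away from robot) on its stop, 40 deg from upright, shows GREEN with white tick. -1.00: leans forward on its stop, 57 deg from upright, shows RED with white bar. No spring, swings freely: once past upright it falls to the other stop. Slippery plastic, 58 mm wide, 5 thick, 35 g, reaching 60 mm from the rod.
- hinge_2 (a point): Point on the hinge rod at the middle of tag 2, 135 mm above the bench, fixed to the rack; axes as the rack's (x away from the robot, y along the rod). Coloured stop flanges behind and before the tag reach only 24 mm from the rod: the outer half of the tag is free for a fingertip to get under from either side. Tags are 100 mm apart along the rod, 42 mm clear between them.
- tag_3 (a joint): Tag 3 (third from left), angle from upright, rad. +0.70: leans back (away from robot) on its stop, 40 deg from upright, shows GREEN with white tick. -1.00: leans forward on its stop, 57 deg from upright, shows RED with white bar. No spring, swings freely: once past upright it falls to the other stop. Slippery plastic, 58 mm wide, 5 thick, 35 g, reaching 60 mm from the rod.
- hinge_3 (a point): Point on the hinge rod at the middle of tag 3, 135 mm above the bench, fixed to the rack; axes as the rack's (x away from the robot, y along the rod). Coloured stop flanges behind and before the tag reach only 24 mm from the rod: the outer half of the tag is free for a fingertip to get under from either side. Tags are 100 mm apart along the rod, 42 mm clear between them.
- tag_4 (a joint): Tag 4 (rightmost), angle from upright, rad. +0.70: leans back (away from robot) on its stop, 40 deg from upright, shows GREEN with white tick. -1.00: leans forward on its stop, 57 deg from upright, shows RED with white bar. No spring, swings freely: once past upright it falls to the other stop. Slippery plastic, 58 mm wide, 5 thick, 35 g, reaching 60 mm from the rod.
- hinge_4 (a point): Point on the hinge rod at the middle of tag 4, 135 mm above the bench, fixed to the rack; axes as the rack's (x away from the robot, y along the rod). Coloured stop flanges behind and before the tag reach only 24 mm from the rod: the outer half of the tag is free for a fingertip to get under from either side. Tags are 100 mm apart along the rod, 42 mm clear between them.
- place_1 (a point): Centre of bin place 1, under tag 1, on the tray's upper side (6 mm above the bench). The bin whose origin is here belongs to tag 1 (which has a rounded white bead, 7 mm thick, along its free edge).
- place_2 (a point): Centre of bin place 2, under tag 2, on the tray's upper side (6 mm above the bench). The bin whose origin is here belongs to tag 2 (which has a rounded white bead, 7 mm thick, along its free edge).
- place_3 (a point): Centre of bin place 3, under tag 3, on the tray's upper side (6 mm above the bench). The bin whose origin is here belongs to tag 3 (which has a rounded white bead, 7 mm thick, along its free edge).
- place_4 (a point): Centre of bin place 4, under tag 4, on the tray's upper side (6 mm above the bench). The bin whose origin is here belongs to tag 4 (which has a rounded white bead, 7 mm thick, along its free edge).
- tube_bin: Yellow plastic stock bin 118 (x) x 92 (y) x 60 mm high, front wall (towards the robot) only 30 mm; loose, about 0.4 kg; in one of the rack's four places. Origin: centre of its underside. FULL: heaped with four lying screw-cap tubes (up to 80 mm above the bench).
- slide_bin: Yellow plastic stock bin 118 (x) x 92 (y) x 60 mm high, front wall (towards the robot) only 30 mm; loose, about 0.4 kg; in one of the rack's four places. Origin: centre of its underside. FULL: packed with three dark blue slide boxes (up to 76 mm above the bench).
- empty_bin_a: Yellow plastic stock bin 118 (x) x 92 (y) x 60 mm high, front wall (towards the robot) only 30 mm; loose, about 0.4 kg; in one of the rack's four places. Origin: centre of its underside. EMPTY.
- empty_bin_b: Yellow plastic stock bin 118 (x) x 92 (y) x 60 mm high, front wall (towards the robot) only 30 mm; loose, about 0.4 kg; in one of the rack's four places. Origin: centre of its underside. EMPTY.
- tube_blue: Bystander: a loose 50 ml screw-cap tube with blue cap and pink filling, 35 mm across, 111 mm high, standing right of the rack. Origin: centre of its foot.
- tube_amber: Bystander: a loose 50 ml screw-cap tube with blue cap and amber filling, 35 mm across, 111 mm high, standing right of the rack. Origin: centre of its foot.
- tube_orange: Bystander: a loose 50 ml screw-cap tube with orange cap and pale filling, 35 mm across, 111 mm high, standing right of the rack. Origin: centre of its foot.
- wash_bottle: Bystander: white wash bottle with red cap and red bent spout, 62 x 94 x 205 mm, standing left of the rack. Origin: centre of its foot.
- tape_roll: Bystander: roll of tape, 67 mm across, 19 mm high, lying left of the rack. Origin: centre of its underside.
- carton: Bystander: small yellow carton 87 x 112 x 45 mm, far left near the bench's front edge. Origin: centre of its underside.
Mind the look-alikes: they are no part of the job. There is more than one size of the slide_bin; the job needs the larger.

How it is judged (in metres and radians):
At the end, for the whole second after the job is handed in: The tags over the two full bins lean back, green (joint above 0.55 rad), those over the two empty bins lean forward, red (below -0.85 rad), all tags at rest (under 0.1 rad/s); every bin stands upright in its place, moved less than 12 mm (((horizontal distance between tube_bin and place_1 below 0.03 m and value of joint tag_1 above 0.55 rad and value of joint tag_3 below -0.85 rad) or (horizontal distance between tube_bin and place_3 below 0.03 m and value of joint tag_3 above 0.55 rad and value of joint tag_1 below -0.85 rad)) and ((horizontal distance between slide_bin and place_2 below 0.03 m and value of joint tag_2 above 0.55 rad and value of joint tag_4 below -0.85 rad) or (horizontal distance between slide_bin and place_4 below 0.03 m and value of joint tag_4 above 0.55 rad and value of joint tag_2 below -0.85 rad)) and velocity of joint tag_1 between -0.1 and 0.1 rad/s and velocity of joint tag_2 between -0.1 and 0.1 rad/s and velocity of joint tag_3 between -0.1 and 0.1 rad/s and velocity of joint tag_4 between -0.1 and 0.1 rad/s and distance of each of tube_bin, slide_bin, empty_bin_a, empty_bin_b from where it was at the start of the episode below 0.012 m and angle between each of tube_bin, slide_bin, empty_bin_a, empty_bin_b's own z axis and vertical below 0.1 rad); the robot touches nothing.
It fails at once if a tag that was right at the start is swung more than about 30 degrees off its stop ((horizontal distance between tube_bin and place_3 below 0.03 m and value of joint tag_1 above -0.45 rad) or (horizontal distance between tube_bin and place_1 below 0.03 m and value of joint tag_3 above -0.45 rad) or (horizontal distance between slide_bin and place_2 below 0.03 m and value of joint tag_2 below 0.2 rad) or (horizontal distance between slide_bin and place_4 below 0.03 m and value of joint tag_4 below 0.2 rad)).
It fails at once if a bin is lifted, or shifted by more than 12 mm (distance of any of tube_bin, slide_bin, empty_bin_a, empty_bin_b from where it was at the start of the episode above 0.012 m).
It fails at once if a bystander is moved by more than 25 mm (distance of any of tube_blue, tube_amber, tube_orange, wash_bottle, tape_roll, carton from where it was at the start of the episode above 0.025 m).
It fails at once if the robot bears on the rack or a tag with more than 25 N (pinched or forced) (contact force between any of the arm, the fingers and rack above 25 N).
It also fails if it takes over 50 s, if anything falls off the work surface, if the arm or the gripper's body presses on something with over 40 N, if the wrist force passes 120 N, or if a joint passes its speed limit or range.

ROBOT

A 6-joint arm with a two-finger parallel gripper is mounted at the origin on a cart in front of the work surface, level with it; the furniture and walls round the work are solid. World frame = base frame: x ahead of the robot, y to its left, z up, the work surface at z = 0. Lengths are in mm, angles in rad, forces in N, time in s.
With the tool pointing down it reaches from about 275 to 750 mm from the base axis. Payload 10.2 kg.
Tool frame: the origin (TCP) lies between the finger pads; the fingertips stand 17 mm ahead of it and the grasp point (between the pads) lies 2 mm behind it; z points along the fingers, y is the line along which they close (so a half turn about z gives the same grasp; the last joint's range is limited). The gripper opens to 85 mm and grips with 20 to 120 N. Pads are 22 mm wide; open, the fingers measure 114 mm over their backs; the gripper's body (76 mm by 85 mm) begins 54 mm behind the grasp point. The pads swing forward as they close: fully open they stand 13 mm farther back than shut.
Start: joints at [-1.368, 0.313, 1.498, -0, 1.331, -0.223], TCP at [216.839, -478.134, 248.294] pointing down, gripper open.
Joint ranges: [-2.94, 2.94], [-0.97, 2.17], [0.19, 2.56], [-1.23, 4.37], [0.02, 3.11], [-2.88, 2.88]. Speed limits (rad/s): [2.39, 2.39, 3.01, 3.14, 3.14, 3.14].

INTERFACE

Orientations are given as a unit quaternion [w, x, y, z].
In Python, from rig import * gives the robot as it stands.
- The arm moves only by the tool step_arm, never from a script. Its argument "commands" is text: rows parted by semicolons, each of 7 numbers parted by spaces: the opening, from 0 (shut) to 1 (fully open), then the shift along the tool's x, y, z in cm, then the turn, a rotation vector about the tool's x, y, z in rad. In form: hand x y z rx ry rz; .... A call has 1 to 20 rows; each row is the pose to reach, as a shift and turn from the pose commanded when the call began, along the tool's axes at that moment; what a row does not reach only later rows make up. A row lasts 1/12 s, in which the tool goes at most 41.7 mm and 7.16 degrees, less where a joint would pass 70% of its speed; a pose out of reach is approached as far as the arm can. A call with a gripper value outside its range is refused whole. The fingers move at their own pace and stop on an object; "newtons" is the grip in N (left out, the last holds). Time passes only in rows, so rows that repeat a pose let the fingers close. It gives the time, the measured TCP pose, the force, the opening and the grip force at its end, in the units of the state.
- sense(): the state, without advancing time (a new reading comes with each control period).
- capture(name): name is "scene" or "top"; returns the picture (384x512x3 uint8, red, green, blue); there is no depth.
- camera_model(name): a dict with "mtx" (3x3 intrinsics, pixels), "eye" and "rotation" of the camera in the world. Camera axes: x right, y down, z forward; pixel columns grow to the right and rows downward; lengths in mm; the calibration is good to about 2 mm. A picture is of the moment at which its call begins. camera_model takes no time and is no camera call.
- finish_job(): hands the job in; it is judged then, once.
Trained networks look in the newest picture that a camera, given by its name, has taken for a name from the list of things; names that differ only in an ending like _2 or _b are one class to them, and where a whole thing is asked for, a point or a joint stands for the part that bears it (a point fixed in the world has none). Each returns a list of dicts, best first, with "score" (0 to 1); they miss things now and then, are a little off and sometimes report something else, mostly with a low value. They report only what shows in the picture. A call takes as long as a camera call. They do not tell look-alikes from the thing itself.
- search_frame(camera, label): "rect" ([centre column, centre row, width, height] in pixels, round what is visible of it).
- trace(camera, label): "mask" (384x512 bool, what is visible of it) and "rect" ([centre column, centre row, width, height] in pixels, round what is visible of it).
- spot_point(camera, label): "xy" ([column, row] in pixels: a listed point, or the origin of a listed thing).
The state is a dict: "time_s": time; "joints": joint angles; "dq": joint speeds; "tau": joint torques, N m; "eef_pos": TCP position; "ee_rot": TCP orientation; "force": force on the tool from outside, world axes, zero at the start; "wrist_torque": the same for the moment, N m; "grip_width": opening from 0.0 (shut) to 1.0 (fully open); "grip_force": force on a finger pad.
Only numpy, scipy, OpenCV 4.12 (cv2) and the standard library are available. Lean on these libraries where they do the work, as an engineer would, in place of code of your own. Each camera call takes 0.05 s, during which the arm holds its last target. There are 200 camera calls.

## Working session

There is one attempt and no reset: what is moved stays moved. The work goes in short steps, Python scripts to look and compute and a tool call to move; the robot and the scene stay as the last step left them, time stands still between calls to the robot, and variables do not carry over. Pictures are saved under pics/ and viewed, at most 10 in all, crops included, and the job is handed in when it is done.

Besides the shell and the picture viewer there is one more tool, called after "Request:" by a JSON object that holds its "fn" and its "kwargs", one argument or row to a line. step_arm: Moves the arm, as the interface text tells. Its arguments: {"type":"object","properties":{"commands":{"type":"string"},"newtons":{"type":"number"}},"required":["commands"]}

```bash
mkdir -p pics
python3 - <<'E'
from rig import *
import cv2,numpy as np
for n in("scene","top"):
    im=capture(n); cv2.imwrite(f"pics/{n}0.png",cv2.resize(im[:,:,::-1],(800,600),interpolation=cv2.INTER_CUBIC))
    m=camera_model(n); print(n,np.round(m["mtx"],1).tolist(),np.round(m["eye"]),np.round(m["rotation"],3).tolist())
    for l in("hinge_1","place_1","tube_bin","slide_bin","empty_bin_a"):
        print(l,[(round(d["score"],2),np.round(d["xy"]).tolist()) for d in spot_point(n,l)])
s=sense();print(s["time_s"],s["eef_pos"],s["ee_rot"])
E
```

```text
scene [[483.7, 0.0, 266.7], [0.0, 483.7, 178.6], [0.0, 0.0, 1.0]] [  -35. -1054.  1380.] [-0.357, 0.911, -0.191, 0.079]
hinge_1 [(0.77, [275.0, 153.0]), (0.7, [318.0, 212.0]), (0.67, [283.0, 171.0])]
place_1 [(0.66, [292.0, 243.0])]
tube_bin [(0.89, [275.0, 221.0]), (0.19, [263.0, 205.0]), (0.17, [296.0, 188.0])]
slide_bin [(0.87, [266.0, 202.0]), (0.79, [235.0, 161.0])]
empty_bin_a [(0.86, [291.0, 239.0]), (0.58, [253.0, 187.0])]
top [[403.1, 0.0, 254.3], [0.0, 403.1, 189.4], [0.0, 0.0, 1.0]] [ 324.   41. 1346.] [-0.043, 0.709, -0.702, 0.046]
hinge_1 [(0.97, [300.0, 177.0]), (0.83, [331.0, 171.0]), (0.74, [230.0, 179.0]), (0.66, [266.0, 175.0]), (0.3, [155.0, 176.0])]
place_1 [(0.78, [293.0, 206.0]), (0.58, [264.0, 177.0]), (0.15, [372.0, 183.0])]
tube_bin [(0.69, [294.0, 207.0])]
slide_bin [(0.8, [185.0, 213.0]), (0.65, [265.0, 207.0]), (0.31, [293.0, 206.0]), (0.28, [295.0, 208.0])]
empty_bin_a [(0.8, [325.0, 205.0]), (0.57, [237.0, 210.0]), (0.32, [114.0, 227.0])]
0.6 [ 216.84338253 -478.11355748  248.27375303] [-2.20516567e-05  9.77415924e-01  2.11324655e-01 -2.31583201e-05]
```

View pics/scene0.png

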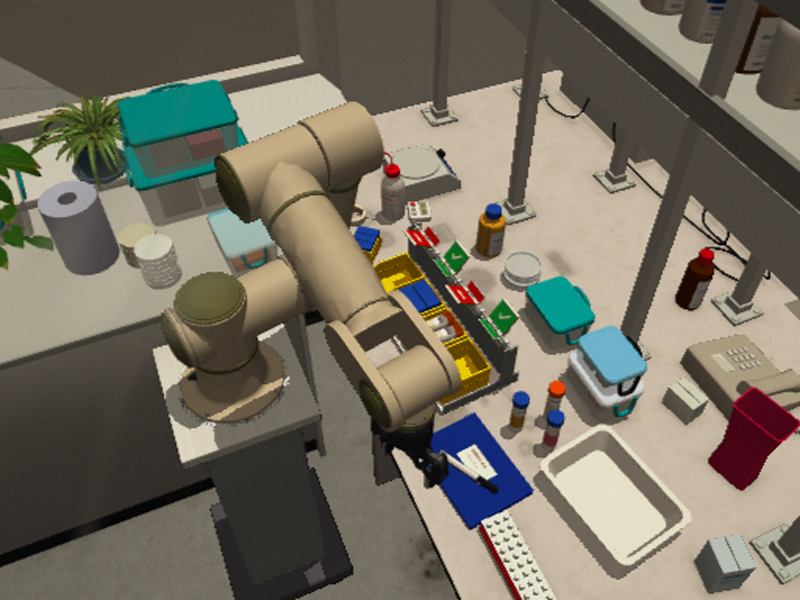

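View pics/top0.png

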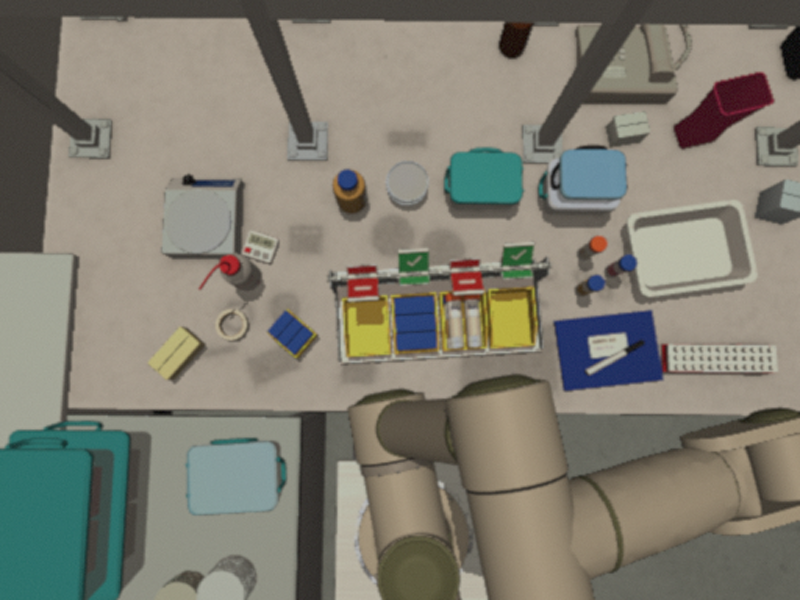

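The tags read 1 red, 2 green, 3 red, 4 green. The bins below are empty, slide boxes, tubes, empty, so tags 3 and 4 are wrong. The tray's front corners are at about (340,362) and (541,350) in the 800 px top view. The small slide bin at (292,335) is a look-alike.

Next I'll take an enlarged crop of the rack to get its pose.

```bash
cat > h.py <<'E'
from rig import *
import cv2,numpy as np
def ray(n,uv,z):
    m=camera_model(n); K=np.array(m["mtx"]);R=np.array(m["rotation"])
    if R.size==4: 
        from scipy.spatial.transform import Rotation as Q
        R=Q.from_quat(np.roll(R,-1)).as_matrix()
    d=R@np.linalg.inv(K)@np.array([uv[0],uv[1],1.]); e=np.array(m["eye"])
    return e+d*(z-e[2])/d[2]
def proj(n,p):
    m=camera_model(n); K=np.array(m["mtx"]);R=np.array(m["rotation"])
    if R.size==4: 
        from scipy.spatial.transform import Rotation as Q
        R=Q.from_quat(np.roll(R,-1)).as_matrix()
    c=K@R.T@(np.array(p)-np.array(m["eye"])); return c[:2]/c[2]
E
python3 - <<'E'
from h import *
im=capture("top")[:,:,::-1]
c=im[150:240,205:355]; cv2.imwrite("pics/crop1.png",cv2.resize(c,(750,450),interpolation=cv2.INTER_CUBIC))
k=.64
for uv in((340,362),(541,350)): print("tray",ray("top",np.array(uv)*k,6).round())
for uv in((231,179),(266,175),(300,177),(331,171)): print(ray("top",uv,135).round())
for uv in((237,210),(265,207),(294,207),(325,205)): print("bin",ray("top",uv,6).round())
for l in ("tag_1","rack"):
    print(l,[(round(d["score"],2),np.round(d["rect"],1).tolist()) for d in search_frame("top",l)])
E
```

```text
tray [352. 157.   6.]
tray [ 382. -270.    6.]
[509. 108. 135.]
[523.   2. 135.]
[ 518. -102.  135.]
[ 537. -196.  135.]
bin [425.  94.   6.]
bin [436.   0.   6.]
bin [437. -96.   6.]
bin [ 445. -200.    6.]
tag_1 [(0.78, [301.7, 181.8, 20.8, 19.6]), (0.73, [331.8, 165.4, 21.0, 18.0]), (0.61, [231.1, 183.7, 17.9, 12.4]), (0.57, [264.4, 169.2, 17.7, 18.2]), (0.31, [281.5, 194.6, 145.6, 78.3])]
rack [(0.79, [281.4, 195.2, 145.1, 82.4]), (0.24, [302.4, 181.6, 21.9, 21.8])]
```

View pics/crop1.png

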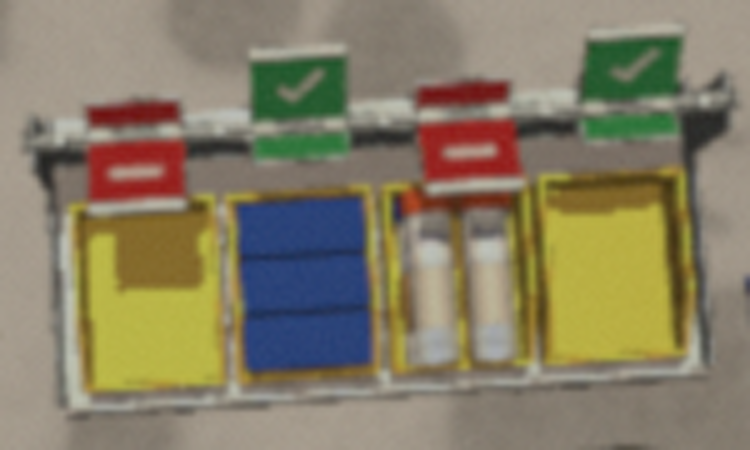

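The crop confirms it. The hinge rod runs from (40,132) to (728,92), tag 3's bead is at (475,186) and tag 4's bead is at (635,33). I'll fit the rack pose to these points.

Run:
```python
from h import *
from scipy.optimize import least_squares as LS
r=57
loc=np.array([(-97.5,215,6),(-97.5,-215,6),(65,150,135),(65,50,135),(65,-50,135),(65,-150,135)]+
 [(65+r*np.sin(a),y,135+r*np.cos(a)) for a,y in((-1,150),(.7,50),(-1,-50),(.7,-150))])
px=np.array([(68,408),(705,372),(136,130),(300,118),(465,107),(632,102),(137,206),(299,50),(475,186),(635,33)])/5+[205-.4,150-.4]
W=lambda p,L:np.c_[p[0]+np.cos(p[2])*L[:,0]-np.sin(p[2])*L[:,1],p[1]+np.sin(p[2])*L[:,0]+np.cos(p[2])*L[:,1],L[:,2]]
f=lambda p:(np.array([proj("top",q) for q in W(p,loc)])-px).ravel()
s=LS(f,[450,-50,0.]);print(s.x,f(s.x).reshape(-1,2).round(1).tolist())
w=W(s.x,loc);print(w[2:].round())
m=sense();print(m["joints"])
```

```text
[ 4.64544506e+02 -4.86724442e+01  6.89451868e-02] [[-1.4, 0.4], [0.7, -0.0], [0.2, 0.2], [0.2, 0.7], [-0.1, 1.0], [-0.8, 0.2], [0.3, -0.6], [0.1, -0.4], [0.3, -0.5], [0.4, -0.8]]
[[ 519.  105.  135.]
 [ 526.    6.  135.]
 [ 533.  -94.  135.]
 [ 540. -194.  135.]
 [ 471.  102.  166.]
 [ 563.    8.  179.]
 [ 485.  -97.  166.]
 [ 576. -191.  179.]]
[-1.36838299e+00  3.12907875e-01  1.49769865e+00 -7.13724060e-06
  1.33098200e+00 -2.23392780e-01]
```

Request:
{"fn": "step_arm", "kwargs": {
  "commands": "0 0 0 -4 0 0 0; 0 12 -2.5 -4 0 0 0.1; 0 24 -5 -4 0 0 0.2; 0 36 -7.6 -4 0 0 0.3; 0 47.7 -10.1 -4 0 0 0.357; 0 47.7 -10.1 -4 0 0 0.357; 0 47.7 -10.1 -4 0 0 0.357; 0 47.7 -10.1 -4 0 0 0.357; 0 47.7 -10.1 -4 0 0 0.357; 0 47.7 -10.1 -4 0 0 0.357; 0 47.7 -10.1 -4 0 0 0.357; 0 47.7 -10.1 -4 0 0 0.357; 0 47.7 -10.1 -4 0 0 0.357; 0 47.7 -10.1 -4 0 0 0.357; 0 47.7 -10.1 -4 0 0 0.357; 0 47.7 -10.1 -4 0 0 0.357; 0 47.7 -10.1 -4 0 0 0.357; 0 47.7 -10.1 -4 0 0 0.357",
  "newtons": 20
}}

```text
time_s: 2.25
eef_pos: [608.9, -190.1, 288.7]
ee_rot: [0.0, 0.999, 0.034, 0.0]
force: [-0.7, 0.1, -0.2]
grip_width: -0.003
grip_force: 0.0
```

Request:
{"fn": "step_arm", "kwargs": {
  "commands": "0 0 0 3 0 0 0; 0 0 0 6 0 0 0; 0 0 0 8 0 0 0; 0 0 0 9.5 0 0 0; 0 0 0 10.8 0 0 0; 0 0 0 10.8 0 0 0; 0 0 0 10.8 0 0 0"
}}

```text
time_s: 2.83
eef_pos: [609.1, -189.7, 180.5]
ee_rot: [-0.0, 0.999, 0.034, -0.0]
force: [-0.2, -0.1, -0.4]
grip_width: -0.003
grip_force: 0.0
```

Run:
```python
from h import *
a=capture("scene")[:,:,::-1][125:260,225:365]
b=capture("top")[:,:,::-1][130:265,225:365]
cv2.imwrite("pics/c2.png",cv2.resize(np.hstack([a,b]),(800,386),interpolation=cv2.INTER_CUBIC))
s=sense();print(s["eef_pos"],s["force"])
```

```text
[ 609.72468074 -189.65156531  181.71160756] [-0.20378382  0.27559376 -0.38944321]
```

View pics/c2.png

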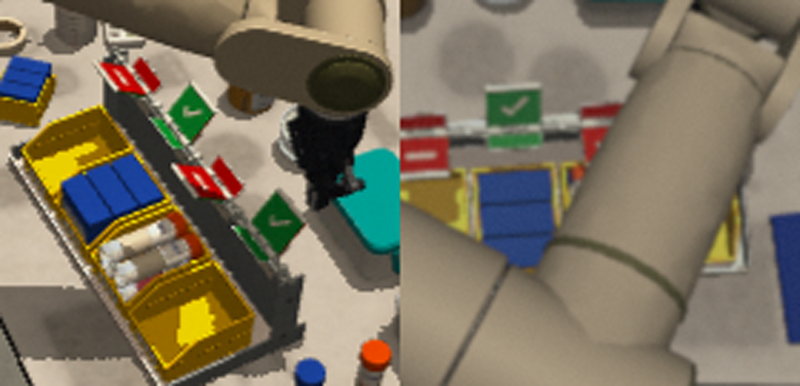

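The left half shows the shut fingers at (320,200), behind green tag 4 at (275,225). The right half shows the arm hiding tag 4. Next I pull tag 4 toward the robot.

Request:
{"fn": "step_arm", "kwargs": {
  "commands": "0 -0.7 0 0 0 0 0; 0 -1.2 0 0 0 0 0; 0 -1.6 0 0 0 0 0; 0 -2 0 0 0 0 0; 0 -2.4 0 0 0 0 0; 0 -2.8 0 0 0 0 0; 0 -3.2 0 0 0 0 0; 0 -3.6 0 0 0 0 0; 0 -4 0 0 0 0 0; 0 -4.4 0 0 0 0 0; 0 -4.8 0 0 0 0 0; 0 -5.2 0 0 0 0 0; 0 -5.6 0 0 0 0 0; 0 -5.9 0 0 0 0 0; 0 -6.2 0 0 0 0 0; 0 -6.4 0 0 0 0 0; 0 -6.6 0 0 0 0 0; 0 -6.8 0 0 0 0 0; 0 -7 0 0 0 0 0; 0 -7 0 0 0 0 0"
}}

```text
time_s: 4.6
eef_pos: [539.4, -194.0, 180.3]
ee_rot: [-0.0, 0.999, 0.034, -0.0]
force: [-0.9, -0.7, -0.8]
grip_width: -0.002
grip_force: 0.0
```

Run:
```python
from h import *
a=capture("scene")[:,:,::-1][125:260,225:365]
cv2.imwrite("pics/c3.png",cv2.resize(a,(560,540),interpolation=cv2.INTER_CUBIC))
s=sense();print(s["eef_pos"],s["force"])
```

```text
[ 539.62538911 -193.9696363   180.34352657] [ 0.08593275  0.48510624 -0.27028057]
```

View pics/c3.png

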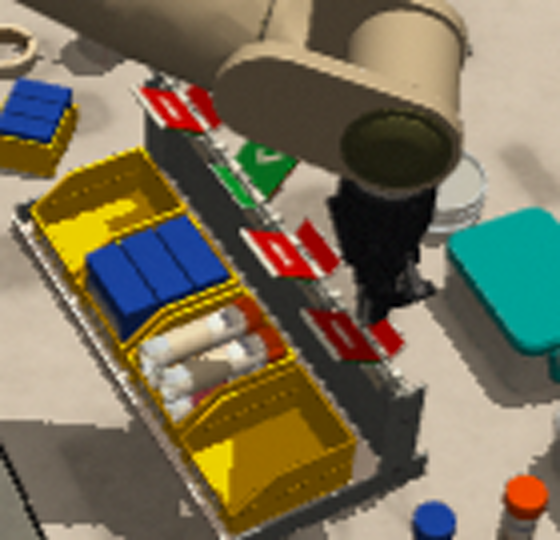

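Tag 4 now shows red, at (335,335). Next I lift and move to the front of tag 3.

Request:
{"fn": "step_arm", "kwargs": {
  "commands": "0 0 0 -3 0 0 0; 0 0 0 -6 0 0 0; 0 0 0 -10 0 0 0; 0 0 0 -10 0 0 0; 0 -3 -4 -10 0 0 0; 0 -5 -7 -10 0 0 0; 0 -8 -10 -10 0 0 0; 0 -8 -10 -10 0 0 0; 0 -8 -10 -10 0 0 0; 0 -8 -10 -7 0 0 0; 0 -8 -10 -4 0 0 0; 0 -8 -10 -2 0 0 0; 0 -8 -10 0 0 0 0; 0 -8 -10 0.5 0 0 0; 0 -8 -10 0.5 0 0 0; 0 -8 -10 0.5 0 0 0"
}}

```text
time_s: 5.98
eef_pos: [453.8, -100.3, 176.1]
ee_rot: [0.0, 0.999, 0.034, 0.001]
force: [-0.6, -0.3, -0.0]
grip_width: 0.002
grip_force: 0.0
```

Run:
```python
from h import *
a=capture("scene")[:,:,::-1][125:260,225:365]
cv2.imwrite("pics/c4.png",cv2.resize(a,(560,540),interpolation=cv2.INTER_CUBIC))
s=sense();print(s["eef_pos"],s["force"])
```

```text
[ 453.89826139 -100.3029106   176.41557947] [-0.3247583   0.78466186  0.41050099]
```

View pics/c4.png

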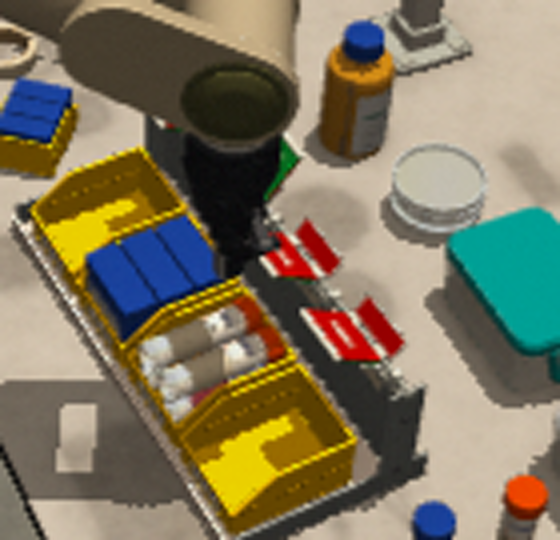

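The fingertips at (232,270) are in front of tag 3. Next I push it back.

Request:
{"fn": "step_arm", "kwargs": {
  "commands": "0 0.8 0 0 0 0 0; 0 1.3 0 0 0 0 0; 0 1.7 0 0 0 0 0; 0 2.1 0 0 0 0 0; 0 2.5 0 0 0 0 0; 0 2.9 0 0 0 0 0; 0 3.4 0 0 0 0 0; 0 3.9 0 0 0 0 0; 0 4.4 0 0 0 0 0; 0 4.9 0 0 0 0 0; 0 5.4 0 0 0 0 0; 0 5.9 0 0 0 0 0; 0 6.3 0 0 0 0 0; 0 6.6 0 0 0 0 0; 0 6.9 0 0 0 0 0; 0 7.2 0 0 0 0 0; 0 7.5 0 0 0 0 0; 0 7.8 0 0 0 0 0; 0 7.8 0 0 0 0 0; 0 7.8 0 0 0 0 0"
}}

```text
time_s: 7.7
eef_pos: [530.9, -94.3, 175.2]
ee_rot: [-0.0, 0.999, 0.034, -0.0]
force: [0.3, 0.2, -0.1]
grip_width: 0.001
grip_force: 0.0
```

Request:
{"fn": "step_arm", "kwargs": {
  "commands": "0 0 0 0 0 0 0; 0 0 0 -3 0 0 0; 0 0 0 -6 0 0 0; 0 0 0 -10 0 0 0; 0 -4 0 -12 0 0 0; 0 -8 0 -12 0 0 0; 0 -8 0 -12 0 0 0; 0 -8 0 -12 0 0 0; 0 -8 0 -12 0 0 0"
}}

```text
time_s: 8.45
eef_pos: [451.4, -100.0, 295.6]
ee_rot: [0.0, 0.999, 0.034, 0.0]
force: [1.1, -0.4, -0.7]
grip_width: 0.0
grip_force: 0.0
```

Run:
```python
from h import *
a=capture("scene")[:,:,::-1][125:260,225:365]
b=capture("top")[:,:,::-1][130:265,225:365]
cv2.imwrite("pics/c5.png",cv2.resize(np.hstack([a,b]),(800,386),interpolation=cv2.INTER_CUBIC))
s=sense();print(s["eef_pos"],s["force"])
```

```text
[451.81420349 -99.93415415 295.0747744 ] [-0.22014958  0.63201349 -0.0318742 ]
```

View pics/c5.png

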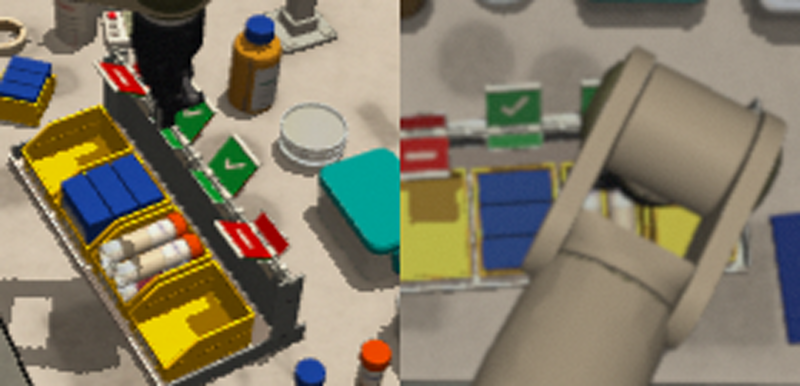

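The tags now read red (120,78), green (195,115), green (235,165), red (250,235), which matches the bins, and the robot is clear of everything.

```bash
python3 -c "
from rig import *
print(finish_job())"
```

```text
the job is handed in; nothing more can be done
None
```

I flipped tag 3 to green and tag 4 to red, left tags 1 and 2 alone, and handed the job in; the last picture showed green only over the two full bins, but no verdict came back.

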